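# Pack the calligraphy set away

### The arm

A 6-joint arm with a two-finger parallel gripper is mounted at the origin on the work surface. World frame = base frame: x ahead of the robot, y to its left, z up, the work surface at z = 0. Lengths are in m, angles in rad, forces in N, time in s.
With the tool pointing down it reaches from about 0.425 to 0.95 m from the base axis. Payload 3.5 kg.
Tool frame: the origin (TCP) lies at the very end of the fingers, on their centre line; the grasp point (between the pads) lies 19 mm behind it; z points along the fingers, y is the direction in which the jaws open and shut (so a half turn about z gives the same grasp; the last joint's range is limited). The gripper opens to 85 mm and grips with 20 to 120 N. Pads are 22 mm wide; open, the fingers measure 114 mm over their backs; the gripper's body (76 mm by 85 mm) begins 54 mm behind the grasp point. The pads swing forward as they close: fully open they stand 13 mm farther back than shut.
Start: joints at [-1.337, 0.286, 1.577, -0, 1.279, -0.15], TCP at [0.253, -0.626, 0.231] pointing down, gripper open.
Joint ranges: [-2.77, 2.77], [-0.9, 2.22], [0.21, 2.48], [-1.53, 4.67], [0.24, 2.81], [-2.84, 2.84]. Speed limits (rad/s): [2.79, 2.79, 3.14, 3.14, 3.14, 3.14].

### API

Orientations are given as a rotation vector (axis times angle).
In Python, from rig import ctrl gives the robot as it stands.
- The arm moves only by the tool drive_tool, never from a script. Its argument "rows" is one flat list of numbers, 4 for each row, row after row: the shift along the tool's x, y, z in mm, then the turn about the tool's z in rad. In form: [tx, ty, tz, yaw, tx, ty, tz, yaw, ...]. A call has 1 to 10 rows; each row is the pose to reach, as a shift and turn from the pose measured when the call began, along the tool's axes at that moment; what a row does not reach only later rows make up. A row lasts 1/12 s, in which the tool goes at most 41.7 mm and 7.16 degrees, less where a joint would pass 70% of its speed; a pose out of reach is approached as far as the arm can. A call with a gripper value outside its range is refused whole. "claw" is the closure, from 0 (fully open) to 1 (shut), set as the call begins (left out, the last holds). The fingers move at their own pace and stop on an object; the grip force is fixed at half the most. Time passes only in rows, so rows that repeat a pose let the fingers close. It gives the time, the measured TCP pose, the force and the opening at its end, in the units of the state.
- ctrl.get_obs(): the state, without advancing time (a new reading comes with each control period).
- ctrl.get_image(name): name is "side" or "top" or "wrist"; returns (picture, depth): 400x640x3 uint8, red, green, blue; 400x640 float32, m along the optical axis (not along the pixel's ray), 0 where there is no reading.
- ctrl.camera_model(name): a dict with "K" (3x3 intrinsics, pixels), "pose" (4x4, takes a point from camera to world coordinates). Camera axes: x right, y up, looking along -z (the intrinsics and any distortion apply to the point x, -y, -z); pixel columns grow to the right and rows downward; lengths in m; the calibration is good to about 2 mm. A picture is of the moment at which its call begins: read the wrist's pose just before it. camera_model takes no time and is no camera call; for the wrist camera it gives the pose at the moment of the call.
- ctrl.close_job(): hands the job in, once; it reports no verdict.
Trained networks look in the newest picture that a camera, given by its name, has taken for a name from the list of things; names that differ only in an ending like _2 or _b are one class to them, and where a whole thing is asked for, a point or a joint stands for the part that bears it (a point fixed in the world has none). Each returns a list of dicts, best first, with "confidence" (0 to 1); they miss things now and then, are a little off and sometimes report something else, mostly with a low value. They report only what shows in the picture. A call takes as long as a camera call.
- ctrl.masks_of(target, camera): "region" (400x640 bool, what is visible of it) and "centre" ([row, column] in pixels, amid what is visible of it).
The state is a dict: "t": time; "joint_positions": joint angles; "qvel": joint speeds; "tau": joint torques, N m; "ee_pos": TCP position; "eef_rot": TCP orientation; "contact_force": force on the tool from outside, world axes, zero at the start; "wrist_torque": the same for the moment, N m; "grip_width": finger opening in m.
Only numpy, scipy, OpenCV 4.12 (cv2) and the standard library are available. Lean on these libraries where they do the work, as an engineer would, in place of code of your own. Each camera call takes 0.05 s, during which the arm holds its last target. There are 200 camera calls.

### The job

The fan is painted: pack the calligraphy set away in its box. Seat the round inkstone in its round well first and then put its knobbed lid on it; lay the ink stick (black with gold) in the long narrow slot and the stone seal in the short wide one, in whatever order suits. Set every piece down rather than dropping it, down on the pocket's floor and lying along it, and leave the eraser, the roll of black tape and the drying fan where they are.

Things in the scene. Friction and masses are not known exactly. Their poses are not given: they have to be found in the camera images.
- inkstone: Round dark grey inkstone: 64 mm across, 24 mm high, upright on the desk, with a round hollow in its top 52 mm across and 10 mm deep (rim 6 mm wide), 160 g or so. Origin: centre of its underside; z up.
- stone_lid: The inkstone's dark grey lid, right way up: a disc 66 mm across (z = 4 to 10 mm), under it a plug 40 mm across, 4 mm high, that drops into the inkstone's hollow with 6 mm to spare all round, on top a round knob 18 mm across (z = 10 to 24 mm). Origin: centre of the plug's underside, z up; with the lid on, 20 mm above the inkstone's origin. 60 g.
- ink_stick: Ink stick: black bar 72 x 20 x 14 mm (x, y, z), lying flat, with two thin gold bands near its ends and a gold panel in the middle, 30 g. Origin: its centre, 7 mm above the desk.
- seal: Stone seal: yellow-brown block 54 x 32 x 32 mm (x, y, z), lying on its side, one end red with seal paste, 150 g or so. Origin: its centre, 16 mm above the desk.
- stone_well: Fixed blue cloth insert 99 x 99 x 22 mm, one of three in a row (100 mm apart along their y, any order) in the fixed box base, whose dark wood walls (114 x 316 mm outside) are level with the inserts' tops, 26 mm above the desk. Origin: centre of its underside; z up. Central round well for the inkstone, 76 mm across, 8 mm deep (floor at z = 14 mm), lined yellow, mouth bevelled 3 mm.
- stick_slot: Fixed blue cloth insert 99 x 99 x 22 mm, one of three in a row (100 mm apart along their y, any order) in the fixed box base, whose dark wood walls (114 x 316 mm outside) are level with the inserts' tops, 26 mm above the desk. Origin: centre of its underside; z up. Central long narrow pocket for the ink stick, 84 (x) x 30 (y) mm, 6 mm deep (floor at z = 16 mm), lined yellow, mouth bevelled 3 mm.
- seal_slot: Fixed blue cloth insert 99 x 99 x 22 mm, one of three in a row (100 mm apart along their y, any order) in the fixed box base, whose dark wood walls (114 x 316 mm outside) are level with the inserts' tops, 26 mm above the desk. Origin: centre of its underside; z up. Central short wide pocket for the seal, 66 (x) x 44 (y) mm, 8 mm deep (floor at z = 14 mm), lined yellow, mouth bevelled 3 mm.
- eraser: Office eraser, 58 x 22 x 13 mm (x, y, z): a white bar in a black sleeve, white at both ends, no gold. Does not belong to the set. Loose. Origin: its centre.
- tape_roll: Roll of black tape, 66 mm across, 19 mm high, with an open hole 40 mm across. Does not belong to the set. Loose. Origin: centre of its underside.
- fan: Round white paper fan lying flat to dry, 200 mm across and 4 mm thick, painted with one broad black brushed circle, with a wooden handle 16 mm wide that ends 215 mm from the middle along x. Loose. Origin: centre of the round leaf's underside.

How it is judged:
By the outcome, as a careful person would: the job done as asked, in the order asked, and still so for the second after the job is handed in, with the robot touching nothing.
It also fails if it takes over 102 s, if anything falls off the work surface, if the arm or the gripper's body presses on something with over 40 N, if the wrist force passes 120 N, or if a joint passes its speed limit or range.

## Working session

There is one attempt and no reset: what is moved stays moved. The work goes in short steps, Python scripts to look and compute and a tool call to move; the robot and the scene stay as the last step left them, time stands still between calls to the robot, and variables do not carry over. Pictures are saved under pics/ and viewed, about 12 in all and at most 16, crops included, and the job is handed in when it is done.

Besides the shell and the picture viewer there is one more tool, called by a JSON object that holds its "op" and its "data". drive_tool: Moves the arm, as the interface text tells. Its arguments: {"type":"object","properties":{"rows":{"type":"array","items":{"type":"number"}},"claw":{"type":"number"}},"required":["rows"]}

```bash
ls; mkdir -p pics
cat > h.py <<'E'
import numpy as np, cv2
from rig import ctrl
from scipy.spatial.transform import Rotation as R
def world(cam,d,m,mask):
    K=np.array(m["K"]);P=np.array(m["pose"])
    v,u=np.nonzero(mask&(d>0)); z=d[v,u]
    p=np.c_[(u-K[0,2])/K[0,0]*z,-(v-K[1,2])/K[1,1]*z,-z]
    return p@P[:3,:3].T+P[:3,3]
def find(name,cam,d,m,top=None):
    out=[]
    for r in ctrl.masks_of(name,cam)[:2]:
        w=world(cam,d,m,r["region"])
        if len(w)<10: continue
        zt=np.percentile(w[:,2],90)
        t=w[w[:,2]>zt-.004]
        (c,s,a)=cv2.minAreaRect((t[:,:2]*1000).astype(np.float32))
        out.append((round(r["confidence"],2),[int(x) for x in r["centre"]],len(w),np.round(zt*1000,1),np.round(c,1),np.round(s,1),round(a,1)))
    return out
E
python3 - <<'E'
from h import *
o=ctrl.get_obs();print(o["t"],o["ee_pos"],o["eef_rot"],R.from_rotvec(o["eef_rot"]).as_matrix().round(3))
for c in("top","side"):
    m=ctrl.camera_model(c);im,d=ctrl.get_image(c);cv2.imwrite(f"pics/{c}0.png",im[:,:,::-1])
    print(c,np.array(m["pose"]).round(3).tolist(),np.array(m["K"]).round(1).tolist(),m.keys())
    if c=="top":
        for n in "inkstone stone_lid ink_stick seal stone_well stick_slot seal_slot eraser tape_roll fan".split():
            print(n,*find(n,c,d,m),sep="\n   ")
print(ctrl.get_obs()["t"])
E
```

```text
pics
0.0 [ 0.25261073 -0.62523436  0.22992796] [-3.08158478e+00 -5.98735297e-01  1.96178965e-04] [[ 0.927  0.374 -0.001]
 [ 0.374 -0.927  0.002]
 [ 0.    -0.002 -1.   ]]
top [[-0.0, 0.977, -0.215, 0.289], [-1.0, 0.0, 0.002, 0.036], [0.002, 0.215, 0.977, 1.088], [0.0, 0.0, 0.0, 1.0]] [[455.9, 0.0, 310.8], [0.0, 455.9, 199.3], [0.0, 0.0, 1.0]] dict_keys(['K', 'pose'])
inkstone
   (0.64, [144, 398], 537, np.float64(24.7), array([ 661.2, -176.1]), array([59.6, 61.1]), 86.9)
stone_lid
   (0.57, [141, 318], 547, np.float64(13.8), array([673.7,  15.5]), array([63.6, 60.3]), 21.1)
   (0.36, [230, 372], 1872, np.float64(27.7), array([ 448.1, -107.6]), array([103.8, 105.1]), 84.5)
ink_stick
   (0.76, [196, 453], 264, np.float64(16.9), array([ 533.6, -317.6]), array([70.5, 19. ]), 40.4)
seal
   (0.87, [251, 462], 389, np.float64(34.6), array([ 396.4, -320.9]), array([32. , 55.1]), 4.9)
   (0.69, [196, 453], 296, np.float64(16.7), array([ 534.3, -318.4]), array([70.9, 20.9]), 39.2)
stone_well
   (0.97, [230, 370], 1870, np.float64(27.7), array([ 448. , -107.8]), array([103. , 105.3]), 85.4)
stic
[... 321 characters left out ...]
.56, [149, 245], 236, np.float64(15.4), array([657.5, 193.9]), array([24.7, 56.3]), 28.1)
tape_roll
   (0.74, [249, 183], 508, np.float64(20.6), array([391. , 325.3]), array([63.6, 64.5]), 33.3)
   (0.24, [224, 289], 1819, np.float64(27.7), array([467. ,  90.1]), array([101.3, 105.3]), 84.5)
fan
   (0.9, [155, 147], 5219, np.float64(6.3), array([613.9, 465.8]), array([198.7, 290.4]), 39.2)
   (0.47, [224, 286], 1714, np.float64(27.8), array([465.8,  91.4]), array([ 98.5, 102.8]), 83.9)
side [[-0.912, 0.205, -0.355, 0.15], [-0.41, -0.476, 0.778, 0.879], [-0.009, 0.855, 0.519, 0.609], [0.0, 0.0, 0.0, 1.0]] [[363.6, 0.0, 319.7], [0.0, 363.6, 195.9], [0.0, 0.0, 1.0]] dict_keys(['K', 'pose'])
0.6
```

View pics/top0.png

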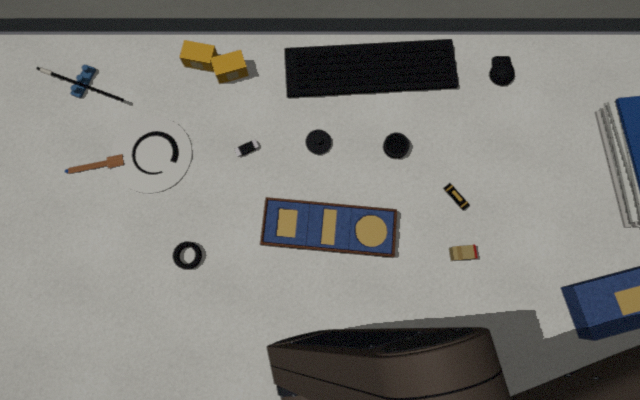

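The top view shows the box at about (330,227), with pockets from left to right for the seal, stick and stone. The lid is at (318,141), the inkstone (396,145), stick (456,196), seal (464,252), eraser (248,149), tape (187,255) and fan on the left. I'll go above the inkstone and look from close by.

```bash
cat >> h.py <<'E'
def go(x,y,z,jaw=None):
    """mm target; jaw = world angle (deg) of jaw axis mod 180"""
    o=ctrl.get_obs();M=R.from_rotvec(o["eef_rot"]).as_matrix();p=np.array(o["ee_pos"])*1000
    d=M.T@(np.array([x,y,z])-p)
    cur=np.degrees(np.arctan2(M[1,1],M[0,1])); yaw=0
    if jaw is not None: yaw=-((jaw-cur+90)%180-90)   # tool z is down
    print("t",round(o["t"],2),"pos",p.round(1),"jaw",round(cur%180,1),"w",round(o["grip_width"]*1000,1),"F",np.round(o["contact_force"],1),"q6",round(o["joint_positions"][5],2))
    print("  shift",d.round(1),"yaw",round(np.radians(yaw),3),"rows",max(np.linalg.norm(d)/41.7,abs(yaw)/7.16).round(1))
def wrist(fn,names):
    m=ctrl.camera_model("wrist");im,d=ctrl.get_image("wrist")
    if fn: cv2.imwrite(f"pics/{fn}.png",im[:,:,::-1])
    for n in names: print(n,*find(n,"wrist",d,m),sep="\n   ")
    return im,d,m
E
python3 -c "
from h import *
go(661,-176,150)"
```

```text
t 0.6 pos [ 252.8 -625.9  231.3] jaw 112.0 w 85.4 F [-0.   0.4 -0.7] q6 -0.15
  shift [ 547.  -264.3   81.3] yaw 0.0 rows 14.7
```

{"op": "drive_tool", "data": {"rows": [35, -18, 0, 0, 75, -37, 0, 0, 115, -56, 5, 0, 155, -75, 10, 0, 190, -92, 15, 0, 225, -109, 20, 0, 260, -126, 25, 0, 295, -143, 30, 0, 330, -160, 35, 0, 365, -177, 40, 0]}}

```text
t: 1.43
ee_pos: [0.5261, -0.3234, 0.1915]
eef_rot: [3.083, 0.599, 0.001]
contact_force: [-0.0, -0.4, 0.1]
grip_width: 0.0855
```

```bash
python3 -c "
from h import *
go(661,-176,150)"
```

```text
t 1.43 pos [ 526.1 -323.4  191.5] jaw 112.0 w 85.5 F [-0.  -0.4  0.1] q6 0.47
  shift [180.3 -86.2  41.5] yaw 0.0 rows 4.9
```

{"op": "drive_tool", "data": {"rows": [35, -17, 8, 0, 72, -34, 16, 0, 108, -52, 25, 0, 142, -68, 33, 0, 167, -80, 39, 0, 180, -86, 41, 0, 180, -86, 41, 0]}}

```text
t: 2.02
ee_pos: [0.6619, -0.1737, 0.1495]
eef_rot: [-3.082, -0.605, 0.001]
contact_force: [-0.2, -0.6, 0.9]
grip_width: 0.0858
```

```bash
python3 -c "
from h import *
im,d,m=wrist('w1',['inkstone','stone_lid'])
print(np.array(m['pose']).round(3))
go(661,-176,150)"
```

```text
inkstone
   (0.71, [186, 322], 4656, np.float64(25.0), array([ 663. , -176.6]), array([62.6, 62.9]), 76.7)
stone_lid
   (0.78, [81, 108], 5839, np.float64(16.7), array([674.1,  15.7]), array([55.5, 57.8]), 24.6)
[[ 0.377  0.878  0.295  0.738]
 [-0.926  0.358  0.12  -0.142]
 [-0.    -0.318  0.948  0.293]
 [ 0.     0.     0.     1.   ]]
t 2.17 pos [ 660.4 -177.4  150.9] jaw 112.0 w 85.4 F [0.2 0.4 0.4] q6 0.78
  shift [ 1.1 -1.1  0.9] yaw 0.0 rows 0.0
```

View pics/w1.png

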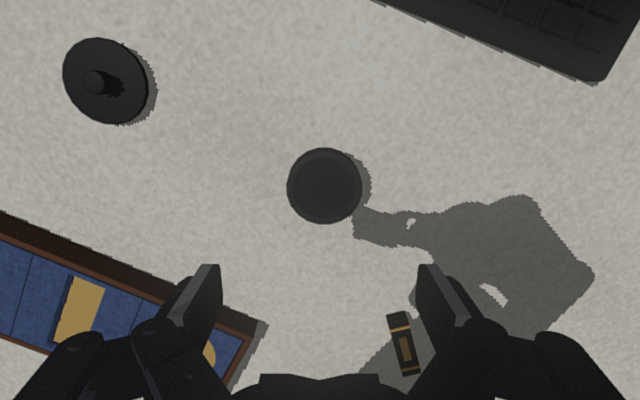

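The wrist view shows the lid with its knob at (105,80), the inkstone at (324,186) and the fingers at (205,290) and (435,290). I'll measure where the open fingertips stand relative to the TCP.

```bash
python3 -c "
from h import *
im,d,m=wrist(None,[])
o=ctrl.get_obs();p=np.array(o['ee_pos'])
w=world('wrist',d,m,np.ones(d.shape,bool))
w=w[(w[:,2]>.07)&(w[:,2]<.25)]
print(len(w),p, np.percentile(w[:,2],[0,.2,1,5]))
M=R.from_rotvec(o['eef_rot']).as_matrix()
q=(w-p)@M*1000
t=q[q[:,2]>np.percentile(q[:,2],97)]
for s in(1,-1): k=t[t[:,1]*s>0]; print(k.min(0).round(1),k.max(0).round(1))
go(662,-176.5,60)"
```

```text
33833 [ 0.66028261 -0.17776749  0.15107031] [0.16363096 0.16612378 0.16962925 0.17924591]
[-10.4  41.  -23.7] [ 11.9  54.6 -13.2]
[-11.3 -56.3 -23.8] [ 12.2 -43.2 -12.6]
t 2.22 pos [ 660.3 -177.8  151.1] jaw 111.9 w 85.2 F [-0.4 -0.6  0.6] q6 0.78
  shift [ 2.  -0.7 91.1] yaw 0.0 rows 2.2
```

{"op": "drive_tool", "data": {"rows": [2, -1, 25, 0, 2, -1, 60, 0, 2, -1, 95, 0, 2, -1, 120, 0, 2, -1, 135, 0, 2, -1, 140, 0, 2, -1, 140, 0]}}

```text
t: 2.8
ee_pos: [0.661, -0.1771, 0.0103]
eef_rot: [3.084, 0.595, -0.001]
contact_force: [0.0, -0.1, -0.1]
grip_width: 0.0854
```

```bash
python3 -c "
from h import *
go(662,-176.5,6)"
```

```text
t 2.8 pos [ 661.  -177.1   10.3] jaw 111.8 w 85.4 F [ 0.  -0.1 -0.1] q6 0.78
  shift [ 1.2 -0.2  4.3] yaw 0.0 rows 0.1
```

{"op": "drive_tool", "data": {"rows": [0, 0, 4, 0, 0, 0, 4, 0, 0, 0, 4, 0, 0, 0, 4, 0, 0, 0, 4, 0, 0, 0, 4, 0], "claw": 1}}

```text
t: 3.3
ee_pos: [0.6629, -0.1782, 0.0092]
eef_rot: [3.081, 0.594, 0.005]
contact_force: [-0.4, -1.1, 6.3]
grip_width: 0.0614
```

```bash
python3 -c "
from h import *
go(662,-176.5,6)"
```

```text
t 3.3 pos [ 662.9 -178.2    9.2] jaw 111.8 w 61.4 F [-0.4 -1.1  6.3] q6 0.78
  shift [-0.2 -1.9  3.2] yaw 0.0 rows 0.1
```

{"op": "drive_tool", "data": {"rows": [0, 0, 0, 0, 0, 0, 0, 0, 0, 0, 0, 0]}}

```text
t: 3.55
ee_pos: [0.6629, -0.178, 0.0093]
eef_rot: [3.081, 0.594, 0.005]
contact_force: [0.7, -1.0, 1.4]
grip_width: 0.0615
```

```bash
python3 -c "
from h import *
go(662,-176.5,6)
im,d,m=wrist('w2',['inkstone'])"
```

```text
t 3.55 pos [ 662.9 -178.     9.3] jaw 111.8 w 61.5 F [ 0.7 -1.   1.4] q6 0.78
  shift [-0.3 -1.7  3.3] yaw 0.0 rows 0.1
inkstone
   (0.68, [269, 316], 16224, np.float64(24.9), array([ 663.9, -176.7]), array([63.9, 61.8]), 21.2)
```

View pics/w2.png

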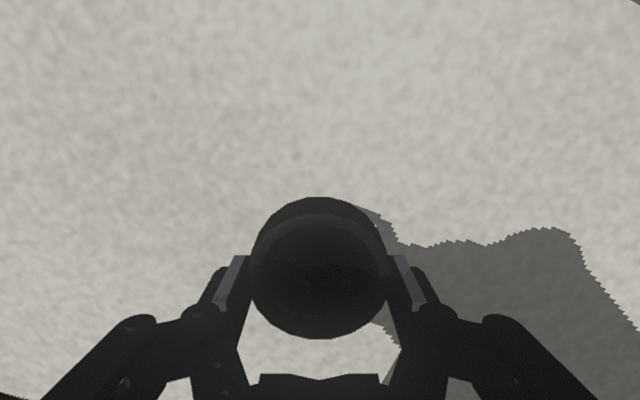

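Run:
```python
from h import *
im=cv2.imread("pics/top0.png");m=ctrl.camera_model("top");K=np.array(m["K"]);P=np.array(m["pose"])
hsv=cv2.cvtColor(im,cv2.COLOR_BGR2HSV)
y=((hsv[...,0]>10)&(hsv[...,0]<35)&(hsv[...,1]>70)&(hsv[...,2]>110)).astype(np.uint8)
y[:190]=0;y[260:]=0;y[:,:255]=0;y[:,410:]=0
for c in cv2.findContours(y,0,2)[0]:
    if cv2.contourArea(c)<100: continue
    for z in(.018,.026):
        uv=c[:,0].astype(float); r=np.c_[(uv[:,0]-K[0,2])/K[0,0],-(uv[:,1]-K[1,2])/K[1,1],-np.ones(len(uv))]@P[:3,:3].T
        w=P[:3,3]+r*((z-P[2,3])/r[:,2])[:,None]
        (a,s,g)=cv2.minAreaRect((w[:,:2]*1000).astype(np.float32)); print(z,np.round(a,1),np.round(s,1),round(g,1))
```

```text
0.018 [ 447.9 -109.4] [71.5 71.6] 90.0
0.026 [ 446.7 -108.3] [70.9 71.1] 90.0
0.018 [458.7  -8.7] [29.8 83.6] 84.8
0.026 [457.4  -8.3] [29.6 83. ] 84.8
0.018 [467.7  90.5] [42.5 64.6] 85.2
0.026 [466.4  90.1] [42.1 64.2] 85.2
```

{"op": "drive_tool", "data": {"rows": [0, 0, -4, 0, 0, 0, -12, 0, 0, 0, -25, 0, 0, 0, -40, 0, 0, 0, -55, 0, 0, 0, -65, 0, 0, 0, -70, 0, 0, 0, -70, 0]}}

```text
t: 4.32
ee_pos: [0.6641, -0.1784, 0.0823]
eef_rot: [3.079, 0.594, 0.011]
contact_force: [0.2, 0.5, -1.4]
grip_width: 0.0613
```

```bash
python3 -c "
from h import *
go(448,-107,80)"
```

```text
t 4.32 pos [ 664.1 -178.4   82.3] jaw 111.8 w 61.3 F [ 0.2  0.5 -1.4] q6 0.78
  shift [-174.  -146.6    0.3] yaw 0.0 rows 5.5
```

{"op": "drive_tool", "data": {"rows": [-15, -13, 0, 0, -45, -38, 0, 0, -80, -67, 0, 0, -115, -97, 0, 0, -145, -122, 0, 0, -163, -137, 0, 0, -171, -144, 0, 0, -174, -147, 0, 0, -174, -147, 0, 0]}}

```text
t: 5.07
ee_pos: [0.4478, -0.1066, 0.0804]
eef_rot: [3.078, 0.594, 0.012]
contact_force: [0.5, 0.1, -3.2]
grip_width: 0.0615
```

```bash
python3 -c "
from h import *
go(448,-108,60)
im,d,m=wrist('w3',['inkstone','stone_well'])
o=ctrl.get_obs();print(R.from_rotvec(o['eef_rot']).as_matrix()[:,2])"
```

```text
t 5.07 pos [ 447.8 -106.6   80.4] jaw 111.8 w 61.5 F [ 0.5  0.1 -3.2] q6 0.74
  shift [-0.5  1.2 20.4] yaw 0.0 rows 0.5
inkstone
   (0.63, [269, 318], 16181, np.float64(96.1), array([ 448.5, -105.4]), array([64.1, 61.7]), 23.6)
stone_well
   (0.62, [180, 320], 12941, np.float64(27.5), array([ 449.8, -108. ]), array([ 99.5, 100.7]), 84.6)
[ 0.01008586 -0.0055527  -0.99993372]
```

View pics/w3.png

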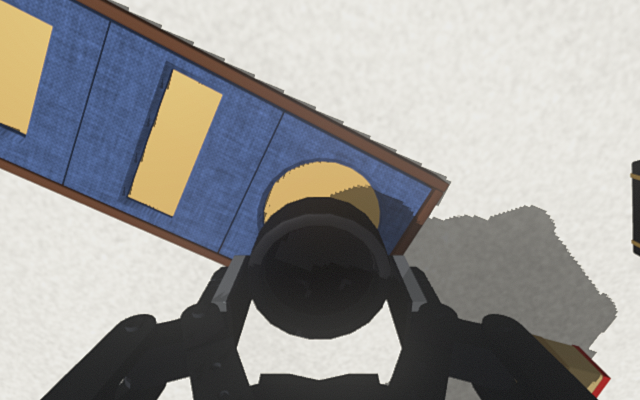

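{"op": "drive_tool", "data": {"rows": [0, 2, 10, 0, -1, 2, 25, 0, -1, 2, 38, 0, -1, 2, 45, 0, -1, 2, 48, 0, -1, 2, 48, 0]}}

```text
t: 5.72
ee_pos: [0.4498, -0.11, 0.032]
eef_rot: [3.079, 0.594, 0.011]
contact_force: [0.3, 0.5, -1.1]
grip_width: 0.0614
```

```bash
python3 -c "
from h import *
im,d,m=wrist(None,['inkstone','stone_well'])
go(448,-109,27)"
```

```text
inkstone
stone_well
   (0.68, [194, 311], 17540, np.float64(27.5), array([ 449.5, -107.9]), array([ 99.3, 101.7]), 84.6)
t 5.87 pos [ 450.7 -110.4   33.7] jaw 111.8 w 61.2 F [-0.5 -0.1 -1.1] q6 0.73
  shift [-2.  -2.4  6.6] yaw 0.0 rows 0.2
```

{"op": "drive_tool", "data": {"rows": [-1, -1, 2, 0, -1, -1, 3, 0, -1, -1, 4, 0, -1, -1, 5, 0, -1, -1, 5, 0]}}

```text
t: 6.28
ee_pos: [0.4494, -0.1098, 0.0285]
eef_rot: [3.077, 0.593, 0.015]
contact_force: [0.3, 0.5, -1.8]
grip_width: 0.0613
```

```bash
python3 -c "
from h import *
go(448,-109,27)"
```

```text
t 6.28 pos [ 449.4 -109.8   28.5] jaw 111.8 w 61.3 F [ 0.3  0.5 -1.8] q6 0.73
  shift [-1.  -1.3  1.5] yaw 0.0 rows 0.1
```

{"op": "drive_tool", "data": {"rows": [0, 0, 1, 0, 0, 0, 1, 0, 0, 0, 2, 0, 0, 0, 2, 0]}}

```text
t: 6.62
ee_pos: [0.4496, -0.1098, 0.0273]
eef_rot: [3.077, 0.594, 0.015]
contact_force: [-2.6, 1.4, 4.4]
grip_width: 0.0613
```

```bash
python3 -c "
from h import *
go(448,-109,27)"
```

```text
t 6.62 pos [ 449.6 -109.8   27.3] jaw 111.8 w 61.3 F [-2.6  1.4  4.4] q6 0.73
  shift [-1.2 -1.4  0.3] yaw 0.0 rows 0.0
```

{"op": "drive_tool", "data": {"rows": [0, 0, 0, 0, 0, 0, 0, 0, 0, 0, 0, 0, 0, 0, 0, 0, 0, 0, -2, 0, 0, 0, -15, 0, 0, 0, -45, 0, 0, 0, -80, 0, 0, 0, -100, 0, 0, 0, -100, 0], "claw": 0}}

```text
t: 7.45
ee_pos: [0.4519, -0.1108, 0.1329]
eef_rot: [3.071, 0.593, 0.028]
contact_force: [0.8, -0.3, 0.1]
grip_width: 0.0851
```

```bash
python3 -c "
from h import *
im,d,m=wrist('w4',['inkstone','stone_well','stone_lid'])
go(674,15.5,130)"
```

```text
inkstone
   (0.9, [200, 316], 5842, np.float64(43.0), array([ 450.8, -108.5]), array([62.9, 62.5]), 4.9)
   (0.49, [70, 65], 18266, np.float64(27.6), array([467.5,  87.1]), array([ 92. , 102.5]), 84.4)
stone_well
   (0.61, [162, 293], 10058, np.float64(27.6), array([ 449.1, -107.2]), array([100.1, 103. ]), 84.5)
stone_lid
t 7.65 pos [ 447.5 -108.8  125.9] jaw 111.8 w 85.3 F [ 0.5 -0.3 -0.2] q6 0.73
  shift [256.5 -31.1  -2.8] yaw 0.0 rows 6.2
```

View pics/w4.png

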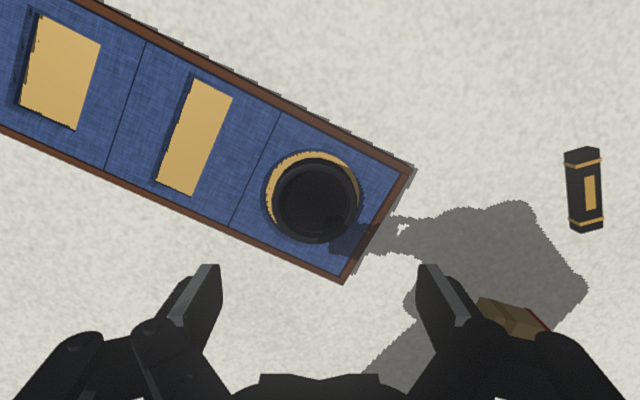

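The view shows the inkstone seated in its well, at (316,198), with its rim at z≈42. Next is the lid.

{"op": "drive_tool", "data": {"rows": [20, -2, 0, 0, 55, -6, 0, 0, 95, -11, 0, 0, 135, -16, 0, 0, 175, -21, 0, 0, 210, -25, 0, 0, 235, -28, 0, 0, 250, -30, 0, 0, 256, -31, 0, 0, 256, -31, 0, 0]}}

```text
t: 8.48
ee_pos: [0.6732, 0.016, 0.1247]
eef_rot: [3.08, 0.596, 0.006]
contact_force: [-0.0, 0.3, 0.1]
grip_width: 0.0853
```

```bash
cat >> h.py <<'E'
def tz():
    print("tool z",R.from_rotvec(ctrl.get_obs()["eef_rot"]).as_matrix()[:,2].round(4))
def knob(d,m):
    w=world("wrist",d,m,ctrl.masks_of("stone_lid","wrist")[0]["region"]); return w
E
python3 -c "
from h import *
im,d,m=wrist(None,['stone_lid'])
w=knob(d,m)*1000
for lo,hi in((8,14),(22,29)):
    t=w[(w[:,2]>lo)&(w[:,2]<hi)]; print(len(t),t[:,2].mean(),*cv2.minEnclosingCircle(t[:,:2].astype(np.float32)),t.mean(0))
go(674,15.5,40);tz()"
```

```text
stone_lid
   (0.86, [191, 321], 5036, np.float64(12.5), array([675.5,  15.8]), array([64.8, 64.2]), 83.9)
4550 10.841253893473285 (675.0679321289062, 15.600774765014648) 32.883567810058594 [676.81234283  16.48628332  10.84125389]
407 24.688386987235074 (675.5108642578125, 15.610295295715332) 8.903993606567383 [675.64028334  16.06371591  24.68838699]
t 8.63 pos [672.2  14.7 125.9] jaw 111.8 w 85.4 F [ 0.3 -1.  -0.9] q6 1.06
  shift [ 1.6 -0.6 85.9] yaw 0.0 rows 2.1
tool z [ 0.0056 -0.0044 -1.    ]
```

{"op": "drive_tool", "data": {"rows": [2, 0, 20, 0, 2, 0, 50, 0, 2, 0, 80, 0, 2, 0, 98, 0, 2, 0, 106, 0, 2, 0, 109, 0, 2, 0, 109, 0]}}

```text
t: 9.22
ee_pos: [0.6743, 0.0145, 0.017]
eef_rot: [3.08, 0.592, 0.007]
contact_force: [-0.2, 0.3, 0.8]
grip_width: 0.0856
```

```bash
python3 -c "
from h import *
go(675.3,15.7,13);tz()"
```

```text
t 9.22 pos [674.3  14.5  17. ] jaw 111.8 w 85.6 F [-0.2  0.3  0.8] q6 1.07
  shift [ 1.4 -0.8  4. ] yaw 0.0 rows 0.1
tool z [ 0.0052 -0.0043 -1.    ]
```

{"op": "drive_tool", "data": {"rows": [1, 0, 4, 0, 1, 0, 4, 0, 1, 0, 4, 0, 1, 0, 4, 0, 1, 0, 4, 0, 1, 0, 4, 0, 1, 0, 4, 0, 1, 0, 4, 0, 1, 0, 4, 0, 1, 0, 4, 0], "claw": 1}}

```text
t: 10.05
ee_pos: [0.6758, 0.0148, 0.0139]
eef_rot: [3.08, 0.592, 0.008]
contact_force: [-1.1, 0.1, 5.1]
grip_width: 0.0151
```

```bash
python3 -c "
from h import *
go(675.3,15.7,13);tz()"
```

```text
t 10.05 pos [675.8  14.8  13.9] jaw 111.8 w 15.1 F [-1.1  0.1  5.1] q6 1.07
  shift [-0.2 -1.   0.9] yaw 0.0 rows 0.0
tool z [ 0.0063 -0.0044 -1.    ]
```

{"op": "drive_tool", "data": {"rows": [0, 0, -3, 0, 0, 0, -10, 0, 0, 0, -25, 0, 0, 0, -45, 0, 0, 0, -65, 0, 0, 0, -80, 0, 0, 0, -88, 0, 0, 0, -90, 0, 0, 0, -90, 0]}}

```text
t: 10.8
ee_pos: [0.6755, 0.0152, 0.1047]
eef_rot: [3.079, 0.592, 0.01]
contact_force: [-0.8, 0.1, -0.7]
grip_width: 0.0148
```

```bash
python3 -c "
from h import *
go(450.5,-109,104);tz()"
```

```text
t 10.8 pos [675.5  15.2 104.7] jaw 111.8 w 14.8 F [-0.8  0.1 -0.7] q6 1.07
  shift [-255.    31.9   -0.4] yaw 0.0 rows 6.2
tool z [ 0.0075 -0.0046 -1.    ]
```

{"op": "drive_tool", "data": {"rows": [-15, 2, 0, 0, -45, 6, 0, 0, -85, 11, 0, 0, -125, 16, 0, 0, -165, 21, 0, 0, -200, 25, 0, 0, -228, 29, 0, 0, -246, 31, 0, 0, -254, 32, 0, 0, -255, 32, 0, 0]}}

```text
t: 11.63
ee_pos: [0.4488, -0.1092, 0.1024]
eef_rot: [3.081, 0.589, 0.007]
contact_force: [0.1, -0.5, -1.3]
grip_width: 0.0147
```

```bash
python3 -c "
from h import *
go(450.5,-109,104);tz()
im,d,m=wrist('w5',['inkstone','stone_lid'])
K=m['K'];
w=world('wrist',d,m,np.ones(d.shape,bool))*1000
for lo,hi in((98,105),):
    t=w[(w[:,2]>lo)&(w[:,2]<hi)&(np.hypot(w[:,0]-450,w[:,1]+109)<45)]
    if len(t): print(len(t),t[:,2].mean(),*cv2.minEnclosingCircle(t[:,:2].astype(np.float32)))
"
```

```text
t 11.63 pos [ 448.8 -109.2  102.4] jaw 111.7 w 14.7 F [ 0.1 -0.5 -1.3] q6 0.73
  shift [ 1.6  0.4 -1.6] yaw 0.0 rows 0.1
tool z [ 0.0053 -0.0036 -1.    ]
inkstone
   (0.87, [185, 322], 2943, np.float64(43.1), array([ 466.3, -103. ]), array([30.2, 62.5]), 19.9)
stone_lid
   (0.89, [247, 318], 9080, np.float64(112.3), array([ 448.6, -106.7]), array([18.5, 36.7]), 30.1)
7545 99.41891167679464 (448.4119873046875, -108.53839874267578) 33.07606887817383
```

View pics/w5.png

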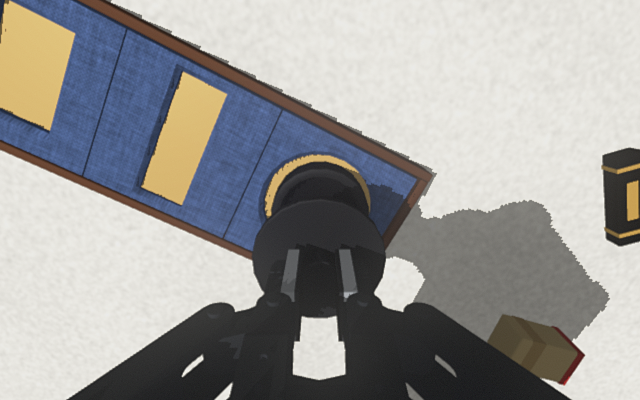

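{"op": "drive_tool", "data": {"rows": [1, 0, 10, 0, 2, 1, 24, 0, 2, 1, 36, 0, 2, 1, 43, 0, 2, 1, 45, 0, 2, 1, 45, 0]}}

```text
t: 12.28
ee_pos: [0.4537, -0.1087, 0.0575]
eef_rot: [3.08, 0.594, 0.008]
contact_force: [0.0, -0.1, -1.3]
grip_width: 0.015
```

```bash
python3 -c "
from h import *
im,d,m=wrist(None,[])
go(450.5,-109,52);tz()
w=world('wrist',d,m,np.ones(d.shape,bool))*1000
t=w[(w[:,2]>50)&(w[:,2]<58)&(np.hypot(w[:,0]-450,w[:,1]+109)<45)]
print(len(t),t[:,2].mean(),*cv2.minEnclosingCircle(t[:,:2].astype(np.float32)))
"
```

```text
t 12.33 pos [ 454.1 -109.    58.2] jaw 111.8 w 14.8 F [-1.1 -0.1 -0.8] q6 0.74
  shift [-3.4 -1.4  6.2] yaw 0.0 rows 0.2
tool z [ 0.0073 -0.0041 -1.    ]
7791 54.35961478952088 (453.1227111816406, -107.88924407958984) 33.15995407104492
```

{"op": "drive_tool", "data": {"rows": [-2, 0, 1, 0, -2, 0, 3, 0, -2, 0, 4, 0, -2, 0, 5, 0, -2, 0, 5, 0]}}

```text
t: 12.75
ee_pos: [0.4522, -0.1098, 0.0533]
eef_rot: [3.079, 0.593, 0.01]
contact_force: [-0.6, -0.0, -1.1]
grip_width: 0.0148
```

```bash
python3 -c "
from h import *
im,d,m=wrist(None,[])
go(450.5,-109,52);tz()
w=world('wrist',d,m,np.ones(d.shape,bool))*1000
t=w[(w[:,2]>46)&(w[:,2]<53)&(np.hypot(w[:,0]-450,w[:,1]+109)<45)]
print(len(t),t[:,2].mean(),*cv2.minEnclosingCircle(t[:,:2].astype(np.float32)))
"
```

```text
t 12.8 pos [ 452.3 -109.8   53.3] jaw 111.8 w 14.7 F [-0.  -0.1 -0.5] q6 0.73
  shift [-1.4 -1.4  1.3] yaw 0.0 rows 0.1
tool z [ 0.0075 -0.0042 -1.    ]
7753 50.13466716153147 (451.4696350097656, -108.66558837890625) 33.510555267333984
```

{"op": "drive_tool", "data": {"rows": [0, 0, 1, 0, 0, 0, 1, 0, 0, 0, 2, 0, 0, 0, 2, 0]}}

```text
t: 13.13
ee_pos: [0.4524, -0.1099, 0.0518]
eef_rot: [3.08, 0.593, 0.01]
contact_force: [-1.8, 1.3, 4.0]
grip_width: 0.0146
```

```bash
python3 -c "
from h import *
go(450.5,-109,52)"
```

```text
t 13.13 pos [ 452.4 -109.9   51.8] jaw 111.8 w 14.6 F [-1.8  1.3  4. ] q6 0.73
  shift [-1.4 -1.6 -0.2] yaw 0.0 rows 0.1
```

{"op": "drive_tool", "data": {"rows": [0, 0, 0, 0, 0, 0, 0, 0, 0, 0, 0, 0, 0, 0, 0, 0, 0, 0, -4, 0, 0, 0, -18, 0, 0, 0, -45, 0, 0, 0, -70, 0, 0, 0, -80, 0, 0, 0, -80, 0], "claw": 0}}

```text
t: 13.97
ee_pos: [0.4539, -0.1105, 0.135]
eef_rot: [3.075, 0.593, 0.018]
contact_force: [0.1, 0.5, -0.9]
grip_width: 0.0859
```

```bash
python3 -c "
from h import *
im,d,m=wrist('w6',['ink_stick','seal','stone_lid'])
w=knob(d,m)*1000
t=w[(w[:,2]>46)&(w[:,2]<53)];print(len(t),t[:,2].mean(),*cv2.minEnclosingCircle(t[:,:2].astype(np.float32)))
A=np.c_[t[:,:2],np.ones(len(t))];print('slope',np.linalg.lstsq(A,t[:,2],rcond=None)[0][:2])
go(534,-318,120,130);tz()"
```

```text
ink_stick
   (0.64, [186, 581], 2934, np.float64(15.6), array([ 534.5, -318.5]), array([72.5, 22. ]), 39.4)
   (0.63, [162, 310], 129, np.float64(32.5), array([475.5, -93.7]), array([ 6.2, 37.3]), 31.2)
seal
   (0.9, [315, 512], 1584, np.float64(33.1), array([ 437.3, -245.7]), array([201. ,  27.4]), 69.6)
stone_lid
   (0.95, [208, 318], 6100, np.float64(50.7), array([ 452.2, -109.4]), array([65.1, 64.2]), 11.4)
5478 48.828276515048415 (452.06634521484375, -109.10874938964844) 32.889183044433594
slope [-0.00060092 -0.00014461]
t 14.22 pos [ 450.6 -109.   129.9] jaw 111.8 w 85.3 F [-0.5  1.2  0.2] q6 0.73
  shift [ -0.3 224.9  10.8] yaw -0.318 rows 5.4
tool z [ 0.0039 -0.0025 -1.    ]
```

View pics/w6.png

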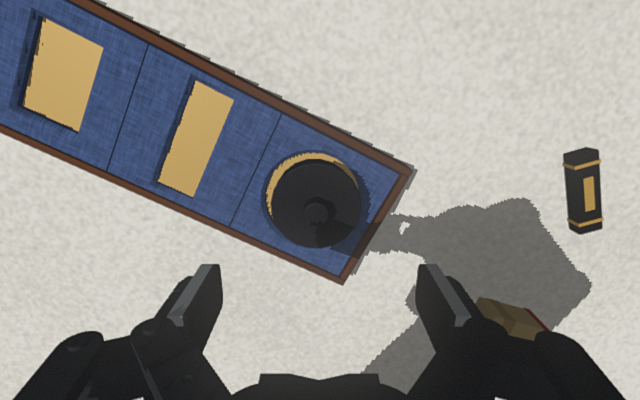

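The lid sits level on the inkstone at (318,205). The ink stick shows clearly at (585,190).

{"op": "drive_tool", "data": {"rows": [0, 15, 0, -0.02, 0, 45, 0, -0.07, 0, 83, 0, -0.13, 0, 122, 0, -0.19, 0, 160, 3, -0.25, 0, 192, 6, -0.3, 0, 214, 9, -0.318, 0, 223, 10, -0.318, 0, 225, 10, -0.318, 0, 225, 10, -0.318]}}

```text
t: 15.05
ee_pos: [0.5336, -0.3172, 0.1194]
eef_rot: [2.951, 1.074, 0.003]
contact_force: [0.6, -0.4, 0.1]
grip_width: 0.0857
```

```bash
python3 -c "
from h import *
im,d,m=wrist(None,['ink_stick','seal'])
go(534.5,-318.5,8,129.8);tz()"
```

```text
ink_stick
   (0.68, [112, 56], 7438, np.float64(27.6), array([ 448.2, -119.1]), array([ 82.3, 103.3]), 83.9)
   (0.57, [193, 323], 2336, np.float64(15.7), array([ 534.9, -319. ]), array([72.1, 20.1]), 38.9)
seal
   (0.93, [324, 235], 2117, np.float64(33.3), array([ 441.6, -322.8]), array([128.2,  32.6]), 15.7)
t 15.2 pos [ 533.9 -316.4  120.5] jaw 130.1 w 85.6 F [0.4 0.3 0.4] q6 0.17
  shift [ -1.    1.7 112.5] yaw 0.005 rows 2.7
tool z [ 0.0032 -0.0016 -1.    ]
```

{"op": "drive_tool", "data": {"rows": [-1, 2, 20, 0, -1, 2, 50, 0, -1, 2, 80, 0, -1, 2, 98, 0, -1, 2, 106, 0, -1, 2, 109, 0, -1, 2, 109, 0]}}

```text
t: 15.78
ee_pos: [0.5348, -0.3181, 0.0118]
eef_rot: [2.949, 1.077, 0.004]
contact_force: [-0.3, 0.3, 1.2]
grip_width: 0.0855
```

```bash
python3 -c "
from h import *
go(534.7,-318.7,8,129.5)"
```

```text
t 15.78 pos [ 534.8 -318.1   11.8] jaw 130.1 w 85.5 F [-0.3  0.3  1.2] q6 0.17
  shift [-0.5  0.3  3.8] yaw 0.011 rows 0.1
```

{"op": "drive_tool", "data": {"rows": [0, 0, 4, 0, 0, 0, 4, 0, 0, 0, 4, 0, 0, 0, 4, 0, 0, 0, 4, 0, 0, 0, 4, 0, 0, 0, 4, 0, 0, 0, 4, 0, 0, 0, 4, 0, 0, 0, 4, 0], "claw": 1}}

```text
t: 16.62
ee_pos: [0.5354, -0.3186, 0.0087]
eef_rot: [2.947, 1.076, 0.005]
contact_force: [-0.5, 1.1, 4.7]
grip_width: 0.0178
```

```bash
python3 -c "
from h import *
go(534.5,-318.5,100,129.8)"
```

```text
t 16.62 pos [ 535.4 -318.6    8.7] jaw 130.1 w 17.8 F [-0.5  1.1  4.7] q6 0.17
  shift [ -0.5  -0.3 -91.3] yaw 0.006 rows 2.2
```

{"op": "drive_tool", "data": {"rows": [0, 0, -3, 0, 0, 0, -10, 0, 0, 0, -25, 0, 0, 0, -45, 0, 0, 0, -65, 0, 0, 0, -82, 0, 0, 0, -93, 0, 0, 0, -100, 0, 0, 0, -100, 0]}}

```text
t: 17.37
ee_pos: [0.5356, -0.3189, 0.1103]
eef_rot: [2.945, 1.075, 0.007]
contact_force: [0.2, 0.1, -0.2]
grip_width: 0.0176
```

```bash
python3 -c "
from h import *
go(458,-8.3,108,94.9)"
```

```text
t 17.37 pos [ 535.6 -318.9  110.3] jaw 130.1 w 17.6 F [ 0.2  0.1 -0.2] q6 0.17
  shift [ 140.8 -287.5    0.5] yaw 0.615 rows 7.7
```

{"op": "drive_tool", "data": {"rows": [7, -14, 0, 0.04, 20, -41, 0, 0.11, 37, -75, 0, 0.19, 54, -110, 0, 0.27, 71, -145, 0, 0.35, 88, -180, 0, 0.43, 105, -214, 0, 0.5, 120, -245, 0, 0.57, 132, -269, 0, 0.61, 139, -283, 0, 0.615]}}

```text
t: 18.2
ee_pos: [0.4571, -0.0101, 0.1067]
eef_rot: [3.136, 0.134, 0.004]
contact_force: [0.1, -0.8, -0.7]
grip_width: 0.0176
```

```bash
python3 -c "
from h import *
go(458,-8.3,108,94.9)"
```

```text
t 18.2 pos [457.1 -10.1 106.7] jaw 94.9 w 17.6 F [ 0.1 -0.8 -0.7] q6 1.24
  shift [ 1.  -1.7 -1.3] yaw 0.0 rows 0.1
```

{"op": "drive_tool", "data": {"rows": [1, -1, 10, 0, 1, -2, 25, 0, 1, -2, 25, 0]}}

```text
t: 18.45
ee_pos: [0.4551, -0.0074, 0.0778]
eef_rot: [3.138, 0.136, -0.007]
contact_force: [0.0, 0.8, -1.7]
grip_width: 0.0177
```

```bash
python3 -c "
from h import *
im,d,m=wrist('w7',['stick_slot','ink_stick'])
go(458,-8.3,29,94.9);tz()"
```

```text
stick_slot
   (0.6, [189, 320], 17986, np.float64(27.6), array([459. ,  -8.7]), array([100.4, 100.9]), 84.8)
ink_stick
   (0.7, [261, 318], 5982, np.float64(84.7), array([454.2,  -6.7]), array([72. , 20.5]), 4.4)
t 18.6 pos [457.8  -8.6  81.1] jaw 94.9 w 17.5 F [ 0.6 -0.5 -0.4] q6 1.25
  shift [ 0.2 -0.4 52.1] yaw -0.001 rows 1.2
tool z [ 0.0012 -0.0025 -1.    ]
```

View pics/w7.png

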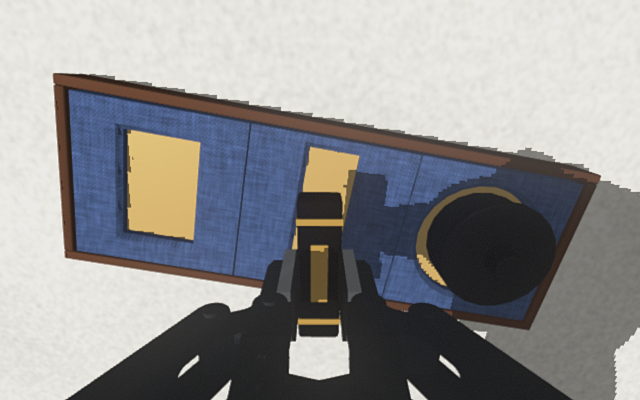

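The view shows the stick over its slot, at (320,265), but turned about 10° from the slot. My jaw angle should be 84.8°, so I'll correct that.

{"op": "drive_tool", "data": {"rows": [0, 0, 5, 0.06, 0, 0, 15, 0.12, 0, 0, 25, 0.174, 0, 0, 30, 0.176, 0, 0, 30, 0.176, 0, 0, 30, 0.176]}}

```text
t: 19.1
ee_pos: [0.4581, -0.0091, 0.0513]
eef_rot: [3.136, -0.142, 0.002]
contact_force: [0.1, -0.7, -0.4]
grip_width: 0.0175
```

```bash
python3 -c "
from h import *
im,d,m=wrist(None,['stick_slot','ink_stick'])
go(458.5,-8.5,29,84.8);tz()"
```

```text
stick_slot
   (0.81, [190, 317], 20614, np.float64(27.6), array([461.8,  -8.3]), array([101.4,  96.8]), 84.5)
   (0.37, [254, 527], 13461, np.float64(57.4), array([ 452.4, -108.6]), array([18.3, 17.5]), 3.0)
ink_stick
   (0.77, [260, 318], 6083, np.float64(58.3), array([457. ,  -8.2]), array([20.5, 72.6]), 84.2)
t 19.25 pos [458.5  -8.9  51.9] jaw 84.8 w 17.8 F [ 0.7  0.8 -0.2] q6 1.42
  shift [-0.1 -0.5 22.9] yaw 0.0 rows 0.5
tool z [ 0.0027 -0.0029 -1.    ]
```

{"op": "drive_tool", "data": {"rows": [1, 0, 6, 0, 1, 0, 13, 0, 1, 0, 18, 0, 1, 0, 20, 0, 1, 0, 20, 0]}}

```text
t: 19.67
ee_pos: [0.4587, -0.0089, 0.0308]
eef_rot: [3.136, -0.142, 0.001]
contact_force: [-0.8, 0.4, -1.2]
grip_width: 0.0176
```

```bash
python3 -c "
from h import *
go(458.5,-8.5,28.7,84.8);tz()"
```

```text
t 19.67 pos [458.7  -8.9  30.8] jaw 84.8 w 17.6 F [-0.8  0.4 -1.2] q6 1.42
  shift [-0.2 -0.3  2.1] yaw 0.0 rows 0.1
tool z [ 4.0e-04 -2.4e-03 -1.0e+00]
```

{"op": "drive_tool", "data": {"rows": [0, 0, 1, 0, 0, 0, 2, 0, 0, 0, 2.5, 0, 0, 0, 2.5, 0]}}

```text
t: 20.0
ee_pos: [0.4586, -0.0088, 0.0287]
eef_rot: [3.136, -0.142, -0.0]
contact_force: [-2.4, 0.3, 4.1]
grip_width: 0.0176
```

```bash
python3 -c "
from h import *
go(458.5,-8.5,28.7,84.8);tz()"
```

```text
t 20.0 pos [458.6  -8.8  28.7] jaw 84.8 w 17.6 F [-2.4  0.3  4.1] q6 1.42
  shift [-0.2 -0.3 -0. ] yaw 0.0 rows 0.0
tool z [-4.0e-04 -2.3e-03 -1.0e+00]
```

{"op": "drive_tool", "data": {"rows": [0, 0, 0, 0, 0, 0, 0, 0, 0, 0, 0, 0, 0, 0, -2, 0, 0, 0, -10, 0, 0, 0, -30, 0, 0, 0, -60, 0, 0, 0, -85, 0, 0, 0, -95, 0, 0, 0, -95, 0], "claw": 0.55}}

```text
t: 20.83
ee_pos: [0.4609, -0.0091, 0.1271]
eef_rot: [3.135, -0.142, 0.011]
contact_force: [-0.3, -0.1, 0.7]
grip_width: 0.0389
```

```bash
python3 -c "
from h import *
im,d,m=wrist('w8',['stick_slot','ink_stick','stone_lid'])
go(396.4,-320.9,130,4.9);tz()"
```

```text
stick_slot
ink_stick
   (0.72, [202, 319], 2448, np.float64(35.8), array([457.6,  -8. ]), array([19.6, 72.2]), 84.1)
   (0.72, [208, 465], 6488, np.float64(54.9), array([ 458.3, -109. ]), array([17.5, 29.2]), 86.6)
stone_lid
   (0.96, [211, 463], 6568, np.float64(54.6), array([ 456.6, -108.2]), array([51.8, 36.7]), 36.1)
t 21.03 pos [457.3  -8.3 121.8] jaw 84.8 w 37.8 F [-0.  -0.6 -1. ] q6 1.42
  shift [-32.4 316.8  -7.5] yaw 1.395 rows 11.2
tool z [-0.0038 -0.0014 -1.    ]
```

View pics/w8.png

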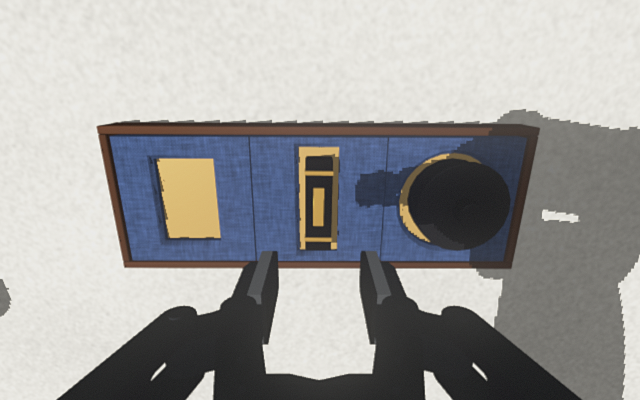

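The view shows the stick lying in its slot, at (319,202), with its top at about 34 mm. Next is the seal.

{"op": "drive_tool", "data": {"rows": [-2, 15, 0, 0.08, -5, 45, 0, 0.19, -8, 80, 0, 0.31, -12, 115, 0, 0.43, -15, 150, 0, 0.55, -18, 185, 0, 0.67, -22, 217, 0, 0.79, -25, 247, 0, 0.91, -28, 272, 0, 1.03, -30, 292, 0, 1.15], "claw": 0}}

```text
t: 21.87
ee_pos: [0.3995, -0.2976, 0.1204]
eef_rot: [2.547, -1.834, -0.009]
contact_force: [0.5, 0.3, 0.4]
grip_width: 0.0854
```

```bash
python3 -c "
from h import *
go(396.4,-320.9,130,4.9);tz()"
```

```text
t 21.87 pos [ 399.5 -297.6  120.4] jaw 18.5 w 85.4 F [0.5 0.3 0.4] q6 1.98
  shift [21.1 10.4 -9.6] yaw 0.237 rows 1.9
tool z [-0.0062  0.0011 -1.    ]
```

{"op": "drive_tool", "data": {"rows": [7, 3, 0, 0.1, 15, 7, 0, 0.2, 20, 10, 0, 0.237, 21, 10, 0, 0.237, 21, 10, 0, 0.237]}}

```text
t: 22.28
ee_pos: [0.396, -0.3202, 0.1186]
eef_rot: [2.313, -2.122, -0.013]
contact_force: [0.1, -0.2, -0.1]
grip_width: 0.0853
```

```bash
python3 -c "
from h import *
im,d,m=wrist('w9',['seal'])
go(396.4,-320.9,11,4.9);tz()"
```

```text
seal
   (0.83, [192, 317], 3567, np.float64(33.7), array([ 397.5, -322.2]), array([32.2, 53.7]), 4.9)
t 22.38 pos [ 396.3 -319.9  119.2] jaw 5.0 w 85.6 F [ 0.4 -0.1 -0.2] q6 2.18
  shift [  1.4  -0.8 108.2] yaw 0.001 rows 2.6
tool z [-0.0076  0.0029 -1.    ]
```

View pics/w9.png

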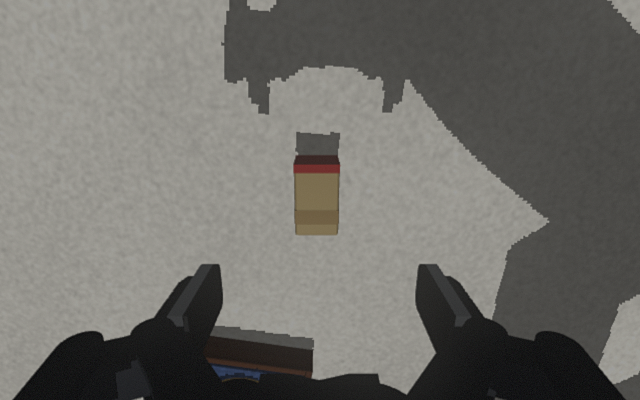

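{"op": "drive_tool", "data": {"rows": [2, -1, 20, 0, 2, -1, 50, 0, 2, -1, 80, 0, 2, -1, 97, 0, 2, -1, 104, 0, 2, -1, 106, 0, 2, -1, 106, 0]}}

```text
t: 22.97
ee_pos: [0.3969, -0.3213, 0.0133]
eef_rot: [2.314, -2.12, -0.012]
contact_force: [0.3, 0.4, -0.1]
grip_width: 0.0853
```

```bash
python3 -c "
from h import *
go(397,-321.7,12,4.9);tz()"
```

```text
t 22.97 pos [ 396.9 -321.3   13.3] jaw 5.0 w 85.3 F [ 0.3  0.4 -0.1] q6 2.18
  shift [ 0.4 -0.1  1.3] yaw 0.002 rows 0.0
tool z [-0.0077  0.003  -1.    ]
```

{"op": "drive_tool", "data": {"rows": [0, 0, 1, 0, 0, 0, 1, 0, 0, 0, 1, 0, 0, 0, 1, 0, 0, 0, 1, 0, 0, 0, 1, 0, 0, 0, 1, 0, 0, 0, 1, 0, 0, 0, 1, 0], "claw": 1}}

```text
t: 23.72
ee_pos: [0.3975, -0.3221, 0.0134]
eef_rot: [2.314, -2.12, -0.009]
contact_force: [0.1, 0.3, 5.7]
grip_width: 0.0307
```

```bash
python3 -c "
from h import *
go(397,-321.7,12,4.9)"
```

```text
t 23.72 pos [ 397.5 -322.1   13.4] jaw 5.0 w 30.7 F [0.1 0.3 5.7] q6 2.18
  shift [-0.4  0.5  1.4] yaw 0.002 rows 0.0
```

{"op": "drive_tool", "data": {"rows": [0, 0, -3, 0, 0, 0, -10, 0, 0, 0, -25, 0, 0, 0, -45, 0, 0, 0, -68, 0, 0, 0, -90, 0, 0, 0, -108, 0, 0, 0, -118, 0, 0, 0, -120, 0, 0, 0, -120, 0]}}

```text
t: 24.55
ee_pos: [0.3983, -0.3223, 0.1336]
eef_rot: [2.314, -2.12, -0.008]
contact_force: [0.5, -0.1, -1.4]
grip_width: 0.0309
```

```bash
python3 -c "
from h import *
go(467,90.5,130,84.8);tz()"
```

```text
t 24.55 pos [ 398.3 -322.3  133.6] jaw 5.0 w 30.9 F [ 0.5 -0.1 -1.4] q6 2.18
  shift [-405.2 -104.6    3.6] yaw -1.393 rows 11.1
tool z [-0.0061  0.001  -1.    ]
```

{"op": "drive_tool", "data": {"rows": [-12, -3, 0, -0.05, -35, -9, 0, -0.15, -65, -17, 0, -0.26, -98, -25, 0, -0.38, -131, -34, 0, -0.5, -164, -42, 0, -0.62, -197, -51, 0, -0.74, -230, -59, 0, -0.86, -263, -68, 0, -0.97, -290, -75, 0, -1.08]}}

```text
t: 25.38
ee_pos: [0.4462, -0.0243, 0.1316]
eef_rot: [-3.079, 0.62, 0.016]
contact_force: [0.6, 1.1, -2.1]
grip_width: 0.0307
```

```bash
python3 -c "
from h import *
go(467,90.5,130,84.8);tz()"
```

```text
t 25.38 pos [446.2 -24.3 131.6] jaw 67.2 w 30.7 F [ 0.6  1.1 -2.1] q6 1.69
  shift [ -25.3 -113.9    1.7] yaw -0.307 rows 2.8
tool z [-0.0096  0.0025 -1.    ]
```

{"op": "drive_tool", "data": {"rows": [-6, -26, 0, -0.1, -13, -57, 5, -0.2, -18, -83, 15, -0.29, -22, -101, 25, -0.307, -24, -110, 35, -0.307, -25, -114, 40, -0.307, -25, -114, 40, -0.307]}}

```text
t: 25.97
ee_pos: [0.465, 0.0908, 0.0891]
eef_rot: [-3.137, 0.141, 0.024]
contact_force: [-0.1, -0.0, -2.0]
grip_width: 0.0307
```

```bash
python3 -c "
from h import *
im,d,m=wrist('w10',['seal','seal_slot'])
go(467,90.5,31.4,84.8);tz()"
```

```text
seal
   (0.63, [267, 316], 9950, np.float64(109.1), array([466.1,  91.4]), array([32.2, 54.5]), 84.5)
seal_slot
t 26.12 pos [467.   89.7  91.7] jaw 84.7 w 30.8 F [ 0.7 -0.5 -1.1] q6 1.64
  shift [ 0.6 -0.7 60.3] yaw -0.001 rows 1.4
tool z [-0.0098  0.0022 -0.9999]
```

View pics/w10.png

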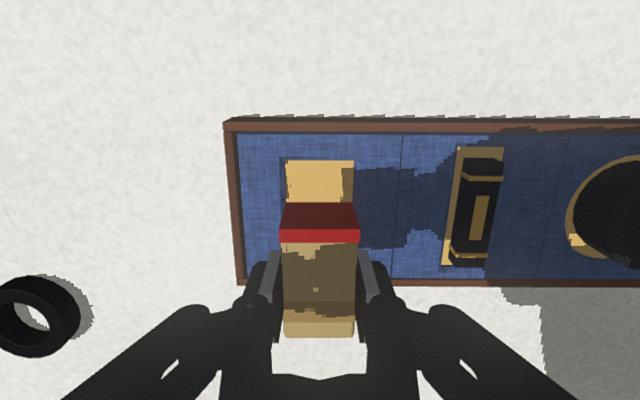

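{"op": "drive_tool", "data": {"rows": [1, 1, 8, 0, 2, 1, 22, 0, 2, 1, 37, 0, 2, 1, 48, 0, 2, 1, 53, 0, 2, 1, 54, 0, 2, 1, 54, 0]}}

```text
t: 26.7
ee_pos: [0.4684, 0.0883, 0.0376]
eef_rot: [-3.137, 0.145, 0.016]
contact_force: [-0.1, 0.6, -1.1]
grip_width: 0.0307
```

```bash
python3 -c "
from h import *
im,d,m=wrist(None,['seal'])
go(467.5,90,31.4,84.8);tz()"
```

```text
seal
   (0.79, [266, 321], 10011, np.float64(57.7), array([469.4,  88.8]), array([32.4, 54.5]), 84.5)
t 26.8 pos [469.1  88.5  38.4] jaw 84.7 w 30.8 F [-0.4 -0.1 -1.4] q6 1.63
  shift [-1.7 -1.3  7. ] yaw -0.001 rows 0.2
tool z [-0.0083  0.0021 -1.    ]
```

{"op": "drive_tool", "data": {"rows": [-1, -1, 2, 0, -2, -2, 4, 0, -2, -2, 5, 0, -2, -2, 5.5, 0, -2, -2, 5.5, 0]}}

```text
t: 27.22
ee_pos: [0.4671, 0.0908, 0.0328]
eef_rot: [-3.137, 0.144, 0.013]
contact_force: [0.3, 0.6, -0.8]
grip_width: 0.0308
```

```bash
python3 -c "
from h import *
go(467.5,90,31.4,84.8);tz()"
```

```text
t 27.22 pos [467.1  90.8  32.8] jaw 84.8 w 30.8 F [ 0.3  0.6 -0.8] q6 1.64
  shift [0.5 0.7 1.4] yaw -0.001 rows 0.0
tool z [-0.0084  0.0021 -1.    ]
```

{"op": "drive_tool", "data": {"rows": [0, 0, 1, 0, 0, 0, 1.5, 0, 0, 0, 2, 0, 0, 0, 2, 0]}}

```text
t: 27.55
ee_pos: [0.4672, 0.0908, 0.0315]
eef_rot: [-3.137, 0.144, 0.014]
contact_force: [-2.1, -0.2, 4.6]
grip_width: 0.0304
```

```bash
python3 -c "
from h import *
go(467.5,90,31.4,84.8);tz()"
```

```text
t 27.55 pos [467.2  90.8  31.5] jaw 84.8 w 30.4 F [-2.1 -0.2  4.6] q6 1.64
  shift [0.4 0.8 0.1] yaw -0.001 rows 0.0
tool z [-0.009   0.0021 -1.    ]
```

Seated at the expected height, so I'll release and lift clear.

{"op": "drive_tool", "data": {"rows": [0, 0, 0, 0, 0, 0, 0, 0, 0, 0, 0, 0, 0, 0, -2, 0, 0, 0, -10, 0, 0, 0, -30, 0, 0, 0, -60, 0, 0, 0, -95, 0, 0, 0, -120, 0, 0, 0, -130, 0], "claw": 0.4}}

```text
t: 28.38
ee_pos: [0.471, 0.0905, 0.1667]
eef_rot: [-3.136, 0.144, 0.001]
contact_force: [0.1, -0.3, 1.1]
grip_width: 0.0512
```

{"op": "drive_tool", "data": {"rows": [0, -3, 0, 0, 15, -5, 0, 0, 45, -5, 0, 0, 75, -5, 0, 0, 90, -5, 0, 0, 90, -5, 0, 0, 90, -5, 0, 0]}}

```text
t: 28.97
ee_pos: [0.5602, 0.0874, 0.1644]
eef_rot: [-3.136, 0.144, 0.007]
contact_force: [-0.4, 0.4, -0.0]
grip_width: 0.0514
```

```bash
python3 -c "
from h import *
go(467.5,90,31.4,84.8)
im,d,m=wrist('w11',['seal'])
m=ctrl.camera_model('top');im,d=ctrl.get_image('top');cv2.imwrite('pics/top1.png',im[150:300,150:480,::-1].repeat(2,0).repeat(2,1))
for n in 'seal ink_stick stone_lid eraser tape_roll fan'.split(): print(n,*find(n,'top',d,m),sep='\n  ')
"
```

```text
t 28.97 pos [560.2  87.4 164.4] jaw 84.7 w 51.4 F [-0.4  0.4 -0. ] q6 1.64
  shift [-91.9   6.1 133.5] yaw -0.001 rows 3.9
seal
   (0.66, [281, 325], 2501, np.float64(51.5), array([468.5,  91.6]), array([32. , 54.2]), 85.0)
seal
ink_stick
  (0.61, [227, 326], 247, np.float64(36.6), array([456.1,  -7.8]), array([19.3, 69.9]), 84.2)
stone_lid
  (0.83, [227, 373], 627, np.float64(52.2), array([ 451.4, -108.5]), array([63. , 62.5]), 0.4)
eraser
  (0.5, [227, 327], 279, np.float64(36.5), array([456.7,  -8. ]), array([19.8, 71.5]), 83.9)
tape_roll
  (0.95, [249, 180], 493, np.float64(20.8), array([392.4, 326. ]), array([63.2, 63. ]), 0.2)
fan
  (0.78, [157, 148], 5108, np.float64(6.3), array([614.4, 467.3]), array([200. , 289.6]), 38.9)
```

View pics/w11.png

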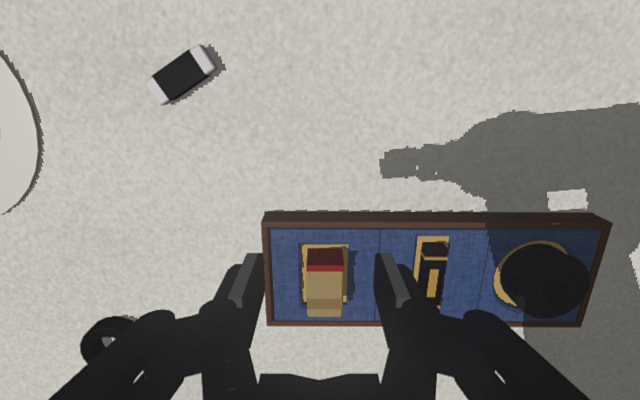

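Everything is seated: the seal at (325,280), the stick at (432,270) and the lidded stone at (545,278). The eraser at (183,75) hasn't moved. I'll hand in.

```bash
python3 -c "
from rig import ctrl
print(ctrl.close_job(), ctrl.get_obs()['t'])"
```

```text
the job is handed in; nothing more can be done
the job is handed in; nothing more can be done
```

The calligraphy set is packed in its box, and I handed the job in at about 29 s of the 102 s allowed. The order was inkstone, lid, ink stick, then seal. I lowered each piece until it touched the floor or the stone at the expected height, with about 4–5 N of contact, then released it and lifted clear.

The last checks, from the wrist and top cameras:

| Piece | Measured top height | Expected | Other |
|---|---|---|---|
| Inkstone | rim 43 mm | 42 mm | centred in its well to about 2 mm |
| Lid | disc about 49 mm | 48 mm | level |
| Ink stick | 36 mm | 34 mm | lies along its slot to about 1° |
| Seal | 51.5 mm | 50 mm | lies along its slot to about 1° |

The cameras read 1–2 mm high throughout, so these heights agree with the pieces sitting on their floors.

The tape and fan measured within 2 mm of where they started.

- **Eraser:** in the last top view the network labelled the ink stick as the eraser. I judged the eraser unmoved from the last wrist picture only, and did not measure it again.
- **Seal:** the last top view did not find it, so its check is from the wrist camera alone.

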